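Fit the socket on the gas generator's filler nut

ROBOT

A 7-joint arm with a two-finger parallel gripper is mounted at the origin on a cart in front of the work surface, level with it; the furniture and walls round the work are solid. World frame = base frame: x ahead of the robot, y to its left, z up, the work surface at z = 0. Lengths are in mm, angles in rad, forces in N, time in s.
With the tool pointing down it reaches from about 425 to 800 mm from the base axis. Payload 8.3 kg.
Tool frame: the origin (TCP) lies between the finger pads; the fingertips stand tips_ahead ahead of it and the grasp point (between the pads) lies 2 mm behind it (tips_ahead is the distance from the TCP to the fingertips, in mm); y points along the fingers, x is the direction in which the jaws open and shut, and the axes are right-handed (so a half turn about y gives the same grasp; the last joint's range is limited). The gripper opens to 85 mm and grips with 20 to 120 N. Pads are 22 mm wide; open, the fingers measure 114 mm over their backs; the gripper's body (76 mm by 85 mm) begins 54 mm behind the grasp point. The pads swing forward as they close: fully open they stand 13 mm farther back than shut.
Start: joints at [-1.312, 0.383, 0.016, 1.37, -0.006, 1.388, -0.046], TCP at [197.621, 592.917, 248.279] pointing down, gripper open.
Joint ranges: [-2.95, 2.95], [-0.25, 2.06], [-1.52, 1.56], [0.18, 2.33], [-1.44, 4.58], [0.02, 2.06], [-3.01, 3.01]. Speed limits (rad/s): [2.39, 2.39, 3.01, 3.01, 3.14, 3.14, 3.14].

INTERFACE

Orientations are given as a unit quaternion [x, y, z, w].
In Python, from plant import * gives the robot as it stands.
- The arm moves only by the tool apply_moves, never from a script. Its argument "series" is a list of rows, each a list of 6 numbers: the shift along the tool's x, y, z each as a share of 0.4 m, from -1 to 1, then the turn, a rotation vector about the tool's x, y, z each as a share of pi rad, from -1 to 1. A call has 1 to 20 rows; each row is the pose to reach, as a shift and turn from the pose commanded when the call began, along the tool's axes at that moment, turning the shorter way round; what a row does not reach only later rows make up. A row lasts 1/10 s, in which the tool goes at most 50 mm and 8.59 degrees, less where a joint would pass 70% of its speed; a pose out of reach is approached as far as the arm can. A call with a number of a shift or a turn outside -1 to 1 is refused whole. A call with a gripper value outside its range is refused whole. "gripper" is the opening, from -1 (shut) to 1 (fully open), set as the call begins (left out, the last holds). The fingers move at their own pace and stop on an object; "newtons" is the grip in N (left out, the last holds). Time passes only in rows, so rows that repeat a pose let the fingers close. It gives the time, the measured TCP pose, the force and the opening at its end, in the units of the state.
- state(): the state, without advancing time (a new reading comes with each control period).
- get_image(name): name is "scene" or "top"; returns (picture, depth): 400x640x3 uint8, red, green, blue; 400x640 float32, mm along the optical axis (not along the pixel's ray), 0 where there is no reading.
- camera_params(name): a dict with "fx", "fy", "cx", "cy" (pixels), "origin" and "rotation" of the camera in the world. Camera axes: x right, y down, z forward; pixel columns grow to the right and rows downward; lengths in mm; the calibration is good to about 2 mm. A picture is of the moment at which its call begins. camera_params takes no time and is no camera call.
- job_done(): hands the job in, once; it reports no verdict.
Trained networks look in the newest picture that a camera, given by its name, has taken for a name from the list of things; names that differ only in an ending like _2 or _b are one class to them, and where a whole thing is asked for, a point or a joint stands for the part that bears it (a point fixed in the world has none). Each returns a list of dicts, best first, with "confidence" (0 to 1); they miss things now and then, are a little off and sometimes report something else, mostly with a low value. They report only what shows in the picture. A call takes as long as a camera call. They do not tell look-alikes from the thing itself.
- recognise(camera, label): "at" ([column, row] in pixels, amid what is visible of it).
- regions_of(camera, label): "mask" (400x640 bool, what is visible of it) and "at" ([column, row] in pixels, amid what is visible of it).
- landmark_of(camera, label): "at" ([column, row] in pixels: a listed point, or the origin of a listed thing).
The state is a dict: "clock": time; "joint_pos": joint angles; "qvel": joint speeds; "effort": joint torques, N m; "position": TCP position; "eef_rot": TCP orientation; "contact_force": force on the tool from outside, world axes, zero at the start; "ft_torque": the same for the moment, N m; "gripper_width": opening from 0.0 (shut) to 1.0 (fully open).
Only numpy, scipy, OpenCV 4.12 (cv2) and the standard library are available. Lean on these libraries where they do the work, as an engineer would, in place of code of your own. Each camera call takes 0.05 s, during which the arm holds its last target. There are 200 camera calls.

TASK

Shut the gas generator down by pressing its keys one at a time: stop, then vent, then lock (never start). Only then, with the sockets from the tray, find the one that fits the brass hex nut on the filler port in the middle of the deck - too small will not go on, too big is slack - and stand any that do not fit upright back in the tray. Finish with the fitting socket fully home on that nut and still held in the gripper, ready to turn it; leave the other things on the bench where they are.

Things in the scene. Friction and masses are not known exactly. Their poses are not given: they have to be found in the camera images.
- generator: bench-top gas generator, a flat grey box 180 (x) by 190 (y) by 70 mm high, fixed; origin: centre of its underside; x to its back (away from the robot), y to its left, z up. On its deck, 70 mm up: a row of four keys along the front edge, a brass cap nut on the filler port in the middle, two more cap nuts at the back corners, a 10 mm high round gauge between those two
- filler_port (a point): point on the deck, 70 mm above the worktop, 4 mm behind the middle of the deck: centre of the filler port, on which one of the three cap nuts sits. A socket too small stops on top of the nut's hexagon, 16 to 19 mm above this point; the fitting one, turned until the flats agree (to about 8 degrees), or a bigger one slides down until its rim rests on the flange, 5 mm above this point
- key_lock (a joint): lock key (small padlock mark), first from the left: spring push key, a 20 mm square cap standing 7 mm above the deck, keys 41 mm apart; value 0 up, 0.005 m fully down (about 3.6 N, no click); it counts as pressed from 0.0035 m and springs back
- key_lock_top (a point): centre of the top of the lock key; moves down with it
- key_start (a joint): start key (bar in a broken ring), second from the left: spring push key, a 20 mm square cap standing 7 mm above the deck, keys 41 mm apart; value 0 up, 0.005 m fully down (about 3.6 N, no click); it counts as pressed from 0.0035 m and springs back
- key_start_top (a point): centre of the top of the start key; moves down with it
- key_stop (a joint): stop key (square mark), third from the left: spring push key, a 20 mm square cap standing 7 mm above the deck, keys 41 mm apart; value 0 up, 0.005 m fully down (about 3.6 N, no click); it counts as pressed from 0.0035 m and springs back
- key_stop_top (a point): centre of the top of the stop key; moves down with it
- key_vent (a joint): vent key (arrow mark), fourth from the left, at the right end: spring push key, a 20 mm square cap standing 7 mm above the deck, keys 41 mm apart; value 0 up, 0.005 m fully down (about 3.6 N, no click); it counts as pressed from 0.0035 m and springs back
- key_vent_top (a point): centre of the top of the vent key; moves down with it
- nut_p: one of three fixed brass hex cap nuts on the deck, 17, 22 and 27 mm across flats; which size this one is must be seen or tried. Round flange 41 mm wide, 5 mm high, then the hexagon, top at 19 mm, upper edge chamfered over the top 3 mm. Origin: centre of the flange's underside, on the deck; a flat of the hexagon faces its own x axis (and every 60 degrees on)
- nut_q: one of three fixed brass hex cap nuts on the deck, 17, 22 and 27 mm across flats; which size this one is must be seen or tried. Round flange 41 mm wide, 5 mm high, then the hexagon, top at 19 mm, upper edge chamfered over the top 3 mm. Origin: centre of the flange's underside, on the deck; a flat of the hexagon faces its own x axis (and every 60 degrees on)
- nut_r: one of three fixed brass hex cap nuts on the deck, 17, 22 and 27 mm across flats; which size this one is must be seen or tried. Round flange 41 mm wide, 5 mm high, then the hexagon, top at 19 mm, upper edge chamfered over the top 3 mm. Origin: centre of the flange's underside, on the deck; a flat of the hexagon faces its own x axis (and every 60 degrees on)
- socket_s: smallest of three loose steel sockets, for the 17 mm nut, standing open end down: 48 mm tall; outside a hexagon 24.8 mm across flats up to 30 mm, above it a round collar 23.8 mm wide with a square hole in its top; bore hexagonal, 18.8 mm across flats, 32 mm deep. Origin: centre of its lower rim; a flat faces its own x axis (and every 60 degrees on), inside and outside alike
- socket_m: middle of three loose steel sockets, for the 22 mm nut, standing open end down: 48 mm tall; outside a hexagon 29.8 mm across flats up to 30 mm, above it a round collar 28.8 mm wide with a square hole in its top; bore hexagonal, 23.8 mm across flats, 32 mm deep. Origin: centre of its lower rim; a flat faces its own x axis (and every 60 degrees on), inside and outside alike
- socket_l: largest of three loose steel sockets, for the 27 mm nut, standing open end down: 48 mm tall; outside a hexagon 34.8 mm across flats up to 30 mm, above it a round collar 33.8 mm wide with a square hole in its top; bore hexagonal, 28.8 mm across flats, 32 mm deep. Origin: centre of its lower rim; a flat faces its own x axis (and every 60 degrees on), inside and outside alike
- tool_tray: shallow steel tray, 204 (x) by 112 (y) by 12 mm high, walls and floor 3 mm, rubber lined, fixed, with the three sockets standing in a row along its x axis, about 62 mm apart; origin: centre of its underside
- guard_near: fixed sheet-steel guard standing upright across the bench left of the generator, along x at 10 mm left (+y) of its origin; origin on the worktop at its middle. It rises from 50 mm at the front edge of the bench to 130 mm at its middle and 190 mm at the back; the arm starts on its other side and must pass over it, 0.25 m up
- ratchet: bystander: ratchet handle 190 mm long, lying; origin under its round head
- caliper: bystander: digital caliper, 66 by 179 by 11 mm, lying; origin: centre of its underside
- pliers: bystander: round-nose pliers with blue grips, 42 by 164 by 11 mm, lying; origin: centre of its underside
- burner_head: bystander: brass burner head, standing, 22 mm wide, 56 mm tall; origin: centre of its foot
- ring_clamp: bystander: wooden ring clamp, 24 by 120 by 24 mm, lying; origin: centre of its underside
- charcoal: bystander: charcoal block, 48 by 70 by 28 mm; origin: centre of its underside
There are look-alikes about, which are no part of the job. What is shaped like the socket_l but blue or red is not meant.

How it is judged:
By the outcome, as a careful person would: the job done as asked, in the order asked, and still so for the second after the job is handed in, while the arm keeps its last pose, push and grip.
It also fails if it takes over 72 s, if anything falls off the work surface, if the arm or the gripper's body presses on something with over 40 N, if the wrist force passes 120 N, or if a joint passes its speed limit or range.

## Working session

There is one attempt and no reset: what is moved stays moved. The work goes in short steps, Python scripts to look and compute and a tool call to move; the robot and the scene stay as the last step left them, time stands still between calls to the robot, and variables do not carry over. Pictures are saved under pics/ and viewed, about 8 in all and at most 12, crops included, and the job is handed in when it is done.

Besides the shell and the picture viewer there is one more tool, called after ">>>" by a JSON object that holds its "op" and its "data", one argument or row to a line. apply_moves: Moves the arm, as the interface text tells. Its arguments: {"type":"object","properties":{"series":{"type":"array","items":{"type":"array","items":{"type":"number"}}},"gripper":{"type":"number"},"newtons":{"type":"number"}},"required":["series"]}

```bash
mkdir -p pics
cat > h.py <<'E'
from plant import *
import numpy as np, cv2
from scipy.spatial.transform import Rotation as R
def ray(cam,uv):
    p=camera_params(cam); Rm=np.array(p["rotation"]); 
    return np.array(p["origin"]),Rm@np.array([(uv[0]-p["cx"])/p["fx"],(uv[1]-p["cy"])/p["fy"],1.])
def atz(cam,uv,z):
    o,d=ray(cam,uv); return o+d*(z-o[2])/d[2]
def proj(cam,P):
    p=camera_params(cam); c=np.array(p["rotation"]).T@(np.array(P,float)-np.array(p["origin"]))
    return np.array([p["fx"]*c[0]/c[2]+p["cx"],p["fy"]*c[1]/c[2]+p["cy"]])
def cloud(cam,depth):
    p=camera_params(cam); v,u=np.mgrid[0:400,0:640]
    c=np.stack([(u-p["cx"])/p["fx"]*depth,(v-p["cy"])/p["fy"]*depth,depth],-1)
    return c@np.array(p["rotation"]).T+np.array(p["origin"])
def save(n,im,s=1): cv2.imwrite("pics/"+n,cv2.resize(im[...,::-1],None,fx=s,fy=s,interpolation=cv2.INTER_CUBIC))
E
python3 - <<'E'
from h import *
np.set_printoptions(precision=3,suppress=True)
for c in("scene","top"):
    im,d=get_image(c); save(c+"0.png",im,1.25); np.savez(c+"0.npz",im=im,d=d)
    print(c,camera_params(c))
    for l in ["socket_s","socket_m","socket_l","nut_p","nut_q","nut_r","tool_tray","key_lock_top","key_start_top","key_stop_top","key_vent_top","filler_port","generator"]:
        print(l,[(np.round(r["at"],1).tolist(),round(r["confidence"],2)) for r in landmark_of(c,l)][:4])
print(state())
E
```

```text
scene {'fx': 391.7793232396163, 'fy': 391.7793232396163, 'cx': 325.2766271545043, 'cy': 197.1169955312506, 'origin': array([ -88.273, -586.965,  616.453]), 'rotation': array([ 0.783, -0.403,  0.216, -0.422])}
socket_s [([357.9, 232.5], 0.87), ([326.5, 257.7], 0.69), ([390.8, 268.9], 0.65), ([372.9, 287.0], 0.58)]
socket_m [([357.9, 232.5], 0.87), ([326.5, 257.7], 0.69), ([390.8, 268.9], 0.65), ([372.9, 287.0], 0.58)]
socket_l [([357.9, 232.5], 0.87), ([326.5, 257.7], 0.69), ([390.8, 268.9], 0.65), ([372.9, 287.0], 0.58)]
nut_p [([329.9, 179.7], 0.71), ([299.6, 168.3], 0.48), ([370.5, 287.7], 0.44), ([297.5, 185.4], 0.43)]
nut_q [([329.9, 179.7], 0.71), ([299.6, 168.3], 0.48), ([370.5, 287.7], 0.44), ([297.5, 185.4], 0.43)]
nut_r [([329.9, 179.7], 0.71), ([299.6, 168.3], 0.48), ([370.5, 287.7], 0.44), ([297.5, 185.4], 0.43)]
tool_tray [([383.9, 271.3], 0.7)]
key_lock_top [([268.9, 181.4], 0.59)]
key_start_top [([278.1, 187.3], 0.56)]
key_stop_top [([290.5, 193.8], 0.46)]
key_vent_top [([304.1, 198.9], 0.39)]
filler_port [([303.9, 183.8], 0.56), ([382.2, 213.4], 0.34), ([264.0, 263.9],
[... 892 characters left out ...]
], 0.55)]
key_start_top [([262.2, 215.8], 0.61)]
key_stop_top [([275.9, 217.7], 0.52), ([250.7, 218.1], 0.16)]
key_vent_top [([297.3, 217.6], 0.62)]
filler_port [([270.3, 195.3], 0.67)]
generator [([274.1, 197.8], 0.76)]
{'clock': 1.4, 'joint_pos': array([-1.312,  0.383,  0.016,  1.37 , -0.006,  1.388, -0.047]), 'qvel': array([ 0.001,  0.001,  0.   ,  0.   ,  0.   , -0.001,  0.002]), 'effort': array([  0.   , -62.732,   0.843, -37.208,   0.017,   0.003,  -0.   ]), 'position': array([197.619, 592.913, 248.27 ]), 'eef_rot': array([ 0.574,  0.413, -0.413, -0.574]), 'contact_force': array([-0.741, -0.058, -0.219]), 'ft_torque': array([ 0.013,  0.048, -0.015]), 'gripper_width': 1.002375955350934}
```

View pics/top0.png

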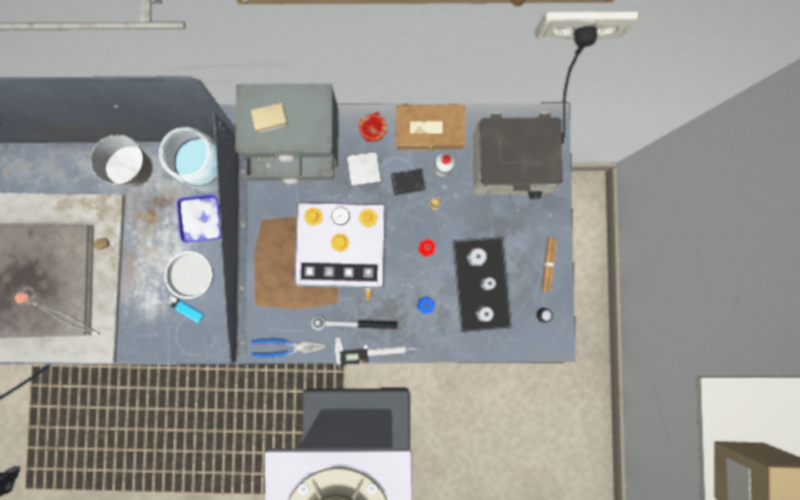

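View pics/scene0.png

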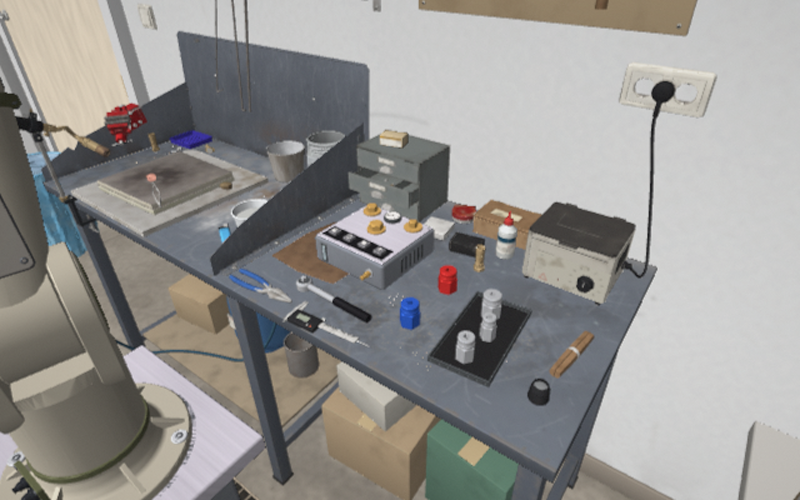

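The jaws' approach axis is tool y (down). Candidates for the sockets:
- Steel sockets in the tray, at top-view pixels (382,205), (390,227) and (388,251).
- Look-alikes: red (341,197) and blue (340,243), both loose on the bench. Not meant.

For the nut, the centre one is at (271,194), with others at (250,173) and (294,174). Next I measure from depth.

```bash
sed -i 's/Rm=np.array(p\["rotation"\])/Rm=R.from_quat(p["rotation"]).as_matrix()/; s/np.array(p\["rotation"\]).T/R.from_quat(p["rotation"]).as_matrix().T/g' h.py
python3 - <<'E'
from h import *
import plant
np.set_printoptions(precision=2,suppress=True)
print([n for n in dir(plant) if not n.startswith('_')], getattr(plant,'tips_ahead',None))
out=[]
for c in("scene","top"):
    z=np.load(c+"0.npz"); im,d=z["im"],z["d"]; P=cloud(c,d); Z=P[...,2]
    hsv=cv2.cvtColor(im,cv2.COLOR_RGB2HSV)
    ok=(d>0)&(P[...,0]>300)&(P[...,0]<800)&(abs(P[...,1]+150)<350)
    t=ok&(Z<8)&(Z>-8); print(c,"table z med",np.median(Z[t]),Z[t].std())
    def comps(lo,hi,mina=8,maxa=9000):
        m=(ok&(Z>lo)&(Z<hi)).astype(np.uint8); n,l,s,cen=cv2.connectedComponentsWithStats(m,connectivity=4)
        for i in range(1,n):
            if mina<=s[i,4]<maxa:
                q=P[l==i]; uv=cen[i]
                print(f"  z{lo}-{hi} px{uv.round(1)} n={s[i,4]} mean{q.mean(0).round(1)} min{q.min(0).round(0)} max{q.max(0).round(0)} col{im[l==i].mean(0).round(0)}")
    comps(40,56); comps(81,93,6); comps(60,90,500)
    m=ok&(Z>62)&(Z<80)
    n,l,s,cen=cv2.connectedComponentsWithStats(m.astype(np.uint8)); i=1+np.argmax(s[1:,4]); r=cv2.minAreaRect(P[l==i][:,:2].astype(np.float32)); print("gen rect",r, np.median(P[l==i][:,2]))
z=np.load("top0.npz"); a=z["im"][150:235,225:320]; b=z["im"][185:270,320:415]
s=np.load("scene0.npz")["im"]
save("crop1.png",np.vstack([np.hstack([a,b]),s[155:240,240:430]]),4.2/1.2)
E
```

```text
['PlanningError', 'camera_params', 'get_image', 'job_done', 'landmark_of', 'recognise', 'regions_of', 'state', 'tips_ahead'] 17.0
scene table z med -1.5731619769302938 2.2668964244792904
  z40-56 px[335.1 163. ] n=40 mean[782.3   0.3  47.3] min[754.  -5.  40.] max[800.  15.  56.] col[81. 83. 81.]
  z40-56 px[404.9 191.1] n=78 mean[ 759.  -243.1   48.2] min[ 751. -258.   41.] max[ 778. -220.   56.] col[ 89. 104. 110.]
  z40-56 px[299.8 206.4] n=501 mean[539.8 -56.9  48. ] min[ 478. -111.   40.] max[681.  80.  56.] col[101. 102. 104.]
  z40-56 px[384.2 199.7] n=54 mean[ 689.1 -218.1   48.8] min[ 679. -227.   40.] max[ 702. -209.   56.] col[143. 125.  96.]
  z40-56 px[454.3 220.1] n=424 mean[ 709.6 -396.6   48.2] min[ 694. -474.   40.] max[ 741. -304.   56.] col[143. 140. 131.]
  z40-56 px[358.2 217.1] n=108 mean[ 589.4 -200.5   45.1] min[ 574. -216.   40.] max[ 608. -184.   49.] col[186.  46.  45.]
  z40-56 px[394. 237.] n=143 mean[ 568.4 -308.7   47.7] min[ 553. -324.   40.] max[ 587. -291.   52.] col[165. 165. 168.]
  z40-56 px[327.8 243.4] n=138 mean[ 464.7 -197.    45.2] min[ 449. 
[... 5222 characters left out ...]
z81-93 px[275.9 169.2] n=8 mean[665.2 -22.2  82.3] min[663. -25.  81.] max[668. -17.  85.] col[238. 238. 237.]
  z81-93 px[273.1 174.4] n=30 mean[651.5 -14.9  82.8] min[639. -25.  81.] max[661.  -1.  87.] col[231. 230. 229.]
  z81-93 px[293.6 173.7] n=34 mean[652.5 -68.8  88.2] min[644. -75.  84.] max[660. -62.  92.] col[231. 189.  75.]
  z81-93 px[270.9 193.6] n=88 mean[600.7  -9.6  88.2] min[587. -23.  81.] max[615.   3.  93.] col[235. 197.  78.]
  z60-90 px[271.5 196.2] n=4715 mean[595.3  -9.9  71.4] min[ 506. -104.   60.] max[688.  88.  90.] col[205. 200. 195.]
gen rect ((596.5530395507812, -8.869590759277344), (189.37612915039062, 179.4085235595703), 88.30391693115234) 70.49783859153263
```

View pics/crop1.png

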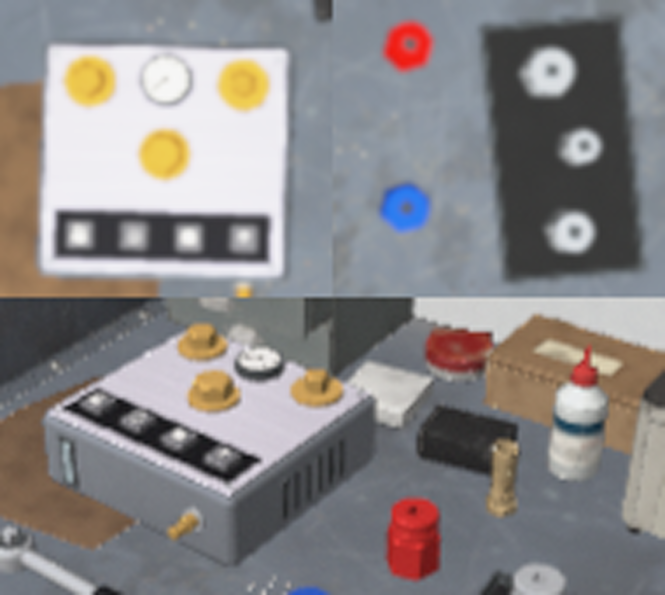

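The picture agrees with the networks. The centre nut (top px 271,194) has clearly the largest hexagon: 88 px above 81 mm in depth, against 64 and 34 for the back nuts. That makes it 27 mm, so socket_l, the largest in the tray at top px (382,205). Keys from left to right are lock, start, stop, vent. Next I work out the key positions.

```bash
cat >> h.py <<'E'
np.set_printoptions(precision=4,suppress=True)
def go(P,jaw,s=None):
    s=s or state(); r=R.from_quat(s["eef_rot"]); M=r.as_matrix()
    d=M.T@(np.array(P,float)-s["position"])/400
    x=[np.cos(np.radians(jaw)),np.sin(np.radians(jaw)),0]; y=[0,0,-1]; T=np.array([x,y,np.cross(x,y)]).T
    rv=(r.inv()*R.from_matrix(T)).as_rotvec()/np.pi
    cur=np.degrees(np.arctan2(M[1,0],M[0,0]))
    print("row",np.round(np.r_[d,rv],4).tolist(),"jaw now",round(cur,2),"tilt",M[2,0].round(4),M[2,2].round(4))
E
python3 - <<'E'
from h import *
for l,u in zip(["lock","start","stop","vent"],[247.6,263,279,294.6]): print(l,atz("top",[u,217.4],77))
for l,u in zip(["lock","start","stop","vent"],[(268.9,181.4),(278.1,187.3),(290.5,193.8),(304.1,198.9)]): print(l,atz("scene",u,77))
z=np.load("top0.npz");print([z["d"][216:219,int(u)].tolist() for u in(247,263,279,294)])
go([538,-31,250],-1.4)
E
```

```text
lock [539.2367  52.386   77.    ]
start [539.0503  12.0152  77.    ]
stop [538.8565 -29.9255  77.    ]
vent [538.6677 -70.8149  77.    ]
lock [550.2886  55.5628  77.    ]
start [542.1223  15.9384  77.    ]
stop [536.8882 -30.2616  77.    ]
vent [538.5358 -72.7197  77.    ]
[[1229.928466796875, 1230.6263427734375, 1235.8475341796875], [1232.1263427734375, 1231.13623046875, 1231.3837890625], [1234.110595703125, 1233.0677490234375, 1233.4677734375], [1233.1968994140625, 1232.4248046875, 1234.3507080078125]]
row [-1.2106, -0.0043, -1.3005, 0.0, 0.4054, -0.0] jaw now 71.56 tilt -0.0001 0.0001
```

>>> {"op": "apply_moves", "data": {
  "series": [
    [-0.6, -0.05, -0.65, 0, 0.2, 0],
    [-0.6, -0.05, -0.65, 0, 0.2, 0],
    [-0.6, -0.05, -0.65, 0, 0.2, 0],
    [-0.6, -0.05, -0.65, 0, 0.2, 0],
    [-0.6, -0.05, -0.65, 0, 0.2, 0],
    [-0.6, -0.05, -0.65, 0, 0.2, 0],
    [-0.6, -0.05, -0.65, 0, 0.2, 0],
    [-0.6, -0.05, -0.65, 0, 0.2, 0],
    [-0.6, -0.05, -0.65, 0, 0.2, 0]
  ],
  "gripper": -1,
  "newtons": 60
}}

```text
clock: 2.3
position: [369.3, 281.8, 268.8]
eef_rot: [-0.673, -0.215, 0.214, 0.674]
contact_force: [-0.4, 0.6, 0.2]
gripper_width: 0.0
```

```bash
python3 -c "
from h import *
print(state()['position']);go([538.5,-30.5,250],-1.4)"
```

```text
[369.279  281.7669 268.8187]
row [-0.1066, 0.0464, -0.8815, -0.0003, 0.2042, 0.0003] jaw now 35.35 tilt 0.0011 0.0006
```

>>> {"op": "apply_moves", "data": {
  "series": [
    [-0.107, 0, -0.88, 0, 0.2, 0],
    [-0.107, 0, -0.88, 0, 0.2, 0],
    [-0.107, 0, -0.88, 0, 0.2, 0],
    [-0.107, 0, -0.88, 0, 0.2, 0],
    [-0.107, 0, -0.88, 0, 0.2, 0],
    [-0.107, 0, -0.88, 0, 0.2, 0],
    [-0.107, 0, -0.88, 0, 0.2, 0],
    [-0.107, 0, -0.88, 0, 0.2, 0],
    [-0.107, 0.38, -0.88, 0, 0.2, 0],
    [-0.107, 0.38, -0.88, 0, 0.2, 0],
    [-0.107, 0.38, -0.88, 0, 0.2, 0],
    [-0.107, 0.38, -0.88, 0, 0.2, 0],
    [-0.107, 0.38, -0.88, 0, 0.2, 0]
  ]
}}

```text
clock: 3.6
position: [538.2, -26.8, 116.3]
eef_rot: [0.707, -0.003, 0.001, -0.707]
contact_force: [0.8, -0.5, 1.6]
gripper_width: 0.0
```

Run:
```python
from h import *
print(state()['position'],state()['contact_force']);go([538.5,-30.5,92],-1.4)
a,d=get_image("top"); b,_=get_image("scene")
save("press.png",np.hstack([a[150:250,220:330],b[110:210,240:350]]),3.5)
print(proj("top",[538.5,-30.5,77]),proj("scene",[538.5,-30.5,77]))
```

```text
[538.1987 -26.7575 116.3425] [ 0.7671 -0.4632  1.581 ]
row [0.0009, 0.0609, -0.0093, 0.0001, 0.006, -0.0007] jaw now -0.32 tilt -0.0022 -0.0004
[279.2193 217.535 ] [290.9808 193.5477]
```

View pics/press.png

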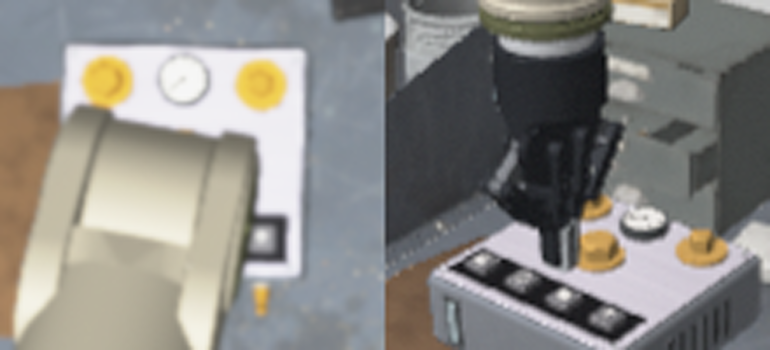

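>>> {"op": "apply_moves", "data": {
  "series": [
    [0, 0.04, -0.005, 0, 0.003, 0],
    [0, 0.0525, -0.005, 0, 0.003, 0],
    [0, 0.0635, -0.005, 0, 0.003, 0],
    [0, 0.0635, -0.005, 0, 0.003, 0]
  ]
}}

```text
clock: 4.1
position: [539.2, -29.9, 91.9]
eef_rot: [-0.707, 0.005, -0.007, 0.707]
contact_force: [-0.3, 0.7, 2.3]
gripper_width: -0.001
```

```bash
python3 -c "
from h import *
print(state()['position'],state()['contact_force']);go([538.5,-30.5,89.5],-1.4)"
```

```text
[539.1638 -29.9375  91.9134] [-0.3337  0.7204  2.2916]
row [-0.0016, 0.006, -0.0014, -0.0001, 0.0025, 0.0006] jaw now -0.95 tilt 0.0019 0.0004
```

>>> {"op": "apply_moves", "data": {
  "series": [
    [-0.001, 0.005, 0, 0, 0.0015, 0],
    [-0.001, 0.0065, 0, 0, 0.0015, 0],
    [-0.001, 0.0065, 0, 0, 0.0015, 0]
  ]
}}

```text
clock: 4.4
position: [539.0, -30.0, 89.2]
eef_rot: [-0.707, 0.007, -0.008, 0.707]
contact_force: [2.8, 1.5, 4.7]
gripper_width: -0.002
```

```bash
python3 -c "
from h import *
print(state()['position'],state()['contact_force']);go([537.5,-71.5,100],-1.4)"
```

```text
[538.9966 -29.9959  89.1557] [2.7963 1.4965 4.6787]
row [-0.0015, -0.0271, -0.1038, -0.0001, 0.001, 0.0008] jaw now -1.23 tilt 0.0024 0.0003
```

>>> {"op": "apply_moves", "data": {
  "series": [
    [0, 0.0025, 0, 0, 0, 0],
    [0, 0.0025, 0, 0, 0, 0]
  ]
}}

```text
clock: 4.6
position: [539.0, -30.0, 88.8]
eef_rot: [-0.707, 0.007, -0.008, 0.707]
contact_force: [-0.6, 1.6, 12.1]
gripper_width: 0.0
```

```bash
python3 -c "
from h import *
print(state()['position'],state()['contact_force']);go([537.5,-71.5,100],-1.4)"
```

```text
[539.0461 -29.9917  88.8092] [-0.5815  1.572  12.0655]
row [-0.0016, -0.0281, -0.1038, -0.0003, 0.0009, 0.0008] jaw now -1.23 tilt 0.0024 0.0008
```

>>> {"op": "apply_moves", "data": {
  "series": [
    [0, -0.035, 0, 0, 0, 0],
    [-0.001, -0.035, -0.05, 0, 0.001, 0],
    [-0.0015, -0.035, -0.104, 0, 0.001, 0],
    [-0.0015, -0.035, -0.104, 0, 0.001, 0],
    [-0.0015, -0.02, -0.104, 0, 0.001, 0],
    [-0.0015, -0.008, -0.104, 0, 0.001, 0],
    [-0.0015, 0, -0.104, 0, 0.001, 0],
    [-0.0015, 0, -0.104, 0, 0.001, 0]
  ]
}}

```text
clock: 5.4
position: [536.3, -71.2, 88.5]
eef_rot: [-0.707, 0.009, -0.008, 0.707]
contact_force: [-8.1, 0.3, 21.3]
gripper_width: -0.003
```

```bash
python3 -c "
from h import *
print(state()['position'],state()['contact_force']);go([540,51.5,110],-1.4)"
```

```text
[536.2627 -71.2143  88.5187] [-8.0891  0.2578 21.2522]
row [0.0019, -0.0534, 0.307, -0.0003, 0.0001, -0.0002] jaw now -1.38 tilt -0.0007 0.001
```

>>> {"op": "apply_moves", "data": {
  "series": [
    [0, -0.05, 0, 0, 0, 0],
    [0, -0.05, 0.01, 0, 0, 0],
    [0.003, -0.05, 0.12, 0, 0, 0],
    [0.005, -0.05, 0.24, 0, 0, 0],
    [0.006, -0.05, 0.307, 0, 0, 0],
    [0.006, -0.05, 0.307, 0, 0, 0],
    [0.006, -0.03, 0.307, 0, 0, 0],
    [0.006, -0.01, 0.307, 0, 0, 0],
    [0.006, 0, 0.307, 0, 0, 0],
    [0.006, 0.001, 0.307, 0, 0, 0]
  ]
}}

```text
clock: 6.4
position: [541.7, 50.0, 88.3]
eef_rot: [-0.706, 0.01, -0.009, 0.708]
contact_force: [-11.6, 0.9, 26.8]
gripper_width: 0.001
```

```bash
python3 -c "
from h import *
print(state()['position'],state()['contact_force'])"
```

```text
[541.7483  49.9895  88.2841] [-11.6196   0.8676  26.7983]
```

All three keys bottomed with a clear force rise. Next I lift away and fit socket_l's pose in the images.

>>> {"op": "apply_moves", "data": {
  "series": [
    [0, -0.12, 0, 0, 0, 0],
    [0, -0.25, 0, 0, 0, 0],
    [0, -0.3, -0.1, 0, 0, 0],
    [0, -0.3, -0.1, 0, 0, 0]
  ],
  "gripper": 1
}}

```text
clock: 6.8
position: [542.3, 3.5, 210.5]
eef_rot: [0.707, -0.01, 0.014, -0.707]
contact_force: [-0.2, -0.7, -0.8]
gripper_width: 0.679
```

```bash
cat > fit.py <<'E'
from h import *
from scipy.optimize import minimize
def hexa(x,y,z,af,yaw): 
    a=np.radians(yaw+30+60*np.arange(6)); r=af/np.sqrt(3); return np.c_[x+r*np.cos(a),y+r*np.sin(a),np.full(6,z)]
def circ(x,y,z,r,n=36):
    a=np.arange(n)*2*np.pi/n; return np.c_[x+r*np.cos(a),y+r*np.sin(a),np.full(n,z)]
S=8
def mask(cam,polys,win):
    u0,v0,w,h=win; m=np.zeros((h*S,w*S),np.uint8)
    for P in polys:
        p=np.array([proj(cam,q) for q in P]); p=((p-[u0,v0]+.5)*S-.5)
        cv2.fillConvexPoly(m,cv2.convexHull(np.round(p*16).astype(np.int32)),255,shift=4)
    return cv2.resize(m,(w,h),interpolation=cv2.INTER_AREA)/255.
def fitsocket(cam,soft,win,x0,af,z0,yaws):
    best=[]
    for y in yaws:
        def f(q):
            body=np.r_[hexa(q[0],q[1],z0,af,y),hexa(q[0],q[1],z0+30,af,y)]; col=np.r_[circ(q[0],q[1],z0+30,af/2-.5),circ(q[0],q[1],z0+48,af/2-.5)]
            m=mask(cam,[body,col],win); return ((m-soft)**2).sum()
        r=minimize(f,x0,method="Nelder-Mead",options=dict(xatol=.1,fatol=.005,initial_simplex=[x0,np.add(x0,[3,0]),np.add(x0,[0,3])]))
        best.append((r.fun,y,*r.x))
    return sorted(best)
E
python3 - <<'E'
from fit import *
get=[("top",(571.8,-303.2)),("scene",(568.4,-308.7))]
for cam,x0 in get:
    im,d=get_image(cam); g=im.astype(float).mean(-1)
    c=proj(cam,[*x0,25]); win=(int(c[0])-15,int(c[1])-17,30,34); u,v,w,h=win; g=g[v:v+h,u:u+w]
    lo,hi=np.percentile(g,10),np.percentile(g,85); print(cam,lo,hi)
    Pz=cloud(cam,d)[v:v+h,u:u+w]
    near=np.hypot(Pz[...,0]-x0[0],Pz[...,1]-x0[1])<32
    soft=np.clip((g-lo)/((hi-lo)*0.9),0,1)*near
    # steel pixels interior -> 1
    hull=np.zeros_like(soft,np.uint8); m=(soft>.5).astype(np.uint8); soft=np.maximum(soft,cv2.erode(cv2.morphologyEx(m,cv2.MORPH_CLOSE,np.ones((5,5))),np.ones((3,3))))
    for b in fitsocket(cam,soft,win,x0,34.8,3,range(-30,30,5)): print(np.round(b,2))
    save(f"soft_{cam}.png",np.repeat((soft*255).astype(np.uint8)[...,None],3,2),8)
print(state()["position"]);
E
```

```text
top 57.666666666666664 148.66666666666666Traceback (most recent call last):
  File "<stdin>", line 12, in <module>
  File "fit.py", line 20, in fitsocket
    r=minimize(f,x0,method="Nelder-Mead",options=dict(xatol=.1,fatol=.005,initial_simplex=[x0,np.add(x0,[3,0]),np.add(x0,[0,3])]))
    res = _minimize_neldermead(fun, x0, args, callback, bounds=bounds,
                               **options)
    fxc = func(xc)
    fx = function(np.copy(x), *(wrapper_args + args))
  File "fit.py", line 19, in f
    m=mask(cam,[body,col],win); return ((m-soft)**2).sum()
  File "fit.py", line 11, in mask
    p=np.array([proj(cam,q) for q in P]); p=((p-[u0,v0]+.5)*S-.5)
                ~~~~^^^^^^^
  File "h.py", line 10, in proj
    p=camera_params(cam); c=R.from_quat(p["rotation"]).as_matrix().T@(np.array(P,float)-np.array(p["origin"]))
ValueError: time passes only in moves, steps and waits
```

```bash
sed -i 's/^import numpy as np, cv2/import numpy as np, cv2, functools\ncamera_params=functools.cache(camera_params)/' h.py
cat > s1.py <<'E'
from fit import *
for cam,x0 in [("top",(571.8,-303.2)),("scene",(568.4,-308.7))]:
    z=np.load(cam+"0.npz"); im,d=z["im"],z["d"]; g=im.astype(float).mean(-1)
    c=proj(cam,[*x0,25]); win=(int(c[0])-15,int(c[1])-17,30,34); u,v,w,h=win; g=g[v:v+h,u:u+w]
    lo=np.percentile(g,15); Pz=cloud(cam,d)[v:v+h,u:u+w]
    near=np.hypot(Pz[...,0]-x0[0],Pz[...,1]-x0[1])<30
    hi=np.median(g[(Pz[...,2]>15)&near])
    soft=np.clip((g-lo)/(hi-lo),0,1)*near
    m=((Pz[...,2]>15)&near).astype(np.uint8); soft=np.maximum(soft,cv2.erode(m,np.ones((3,3))))
    print(cam,lo,hi)
    for b in fitsocket(cam,soft,win,x0,34.8,3,range(-30,30,5)): print(np.round(b,2))
E
timeout 300 python3 s1.py; python3 -c "
from h import *
go([570,-306,150],-1.4)"
```

```text
top 57.666666666666664 204.0
[   5.49   -5.    572.82 -306.55]
[   5.49    0.    572.45 -306.5 ]
[   5.71  -10.    573.   -306.57]
[   5.89    5.    572.67 -306.48]
[   6.02  -15.    572.83 -306.43]
[   6.53   10.    572.7  -306.44]
[   6.69  -20.    572.44 -306.54]
[   6.95  -25.    572.64 -306.46]
[   7.06  -30.    572.42 -306.52]
[   7.29   25.    572.41 -306.47]
[   7.35   15.    572.47 -306.45]
[   7.65   20.    572.42 -306.44]
scene 39.666666666666664 167.66666666666666
[  68.95   -5.    569.72 -307.49]
[  69.22  -10.    571.71 -306.54]
[  73.04    0.    569.72 -307.18]
[  74.62  -15.    571.62 -306.62]
[  78.16    5.    569.52 -307.49]
[  79.05  -20.    570.98 -307.11]
[  82.77   10.    569.67 -307.48]
[  82.93  -25.    570.84 -307.24]
[  85.8   -30.    570.61 -307.28]
[  85.86   15.    569.69 -307.76]
[  87.16   25.    569.6  -307.59]
[  87.62   20.    569.64 -307.51]
row [0.0961, 0.1462, -0.7777, 0.0001, -0.0025, 0.001] jaw now -1.85 tilt 0.0032 -0.0002
```

Both cameras agree on socket_l: centre about (572,-306.8), yaw about -5°. I grip across the flats facing -65°, clear of its neighbour.

```bash
python3 -c "
from h import *
print(state()['position'],state()['clock']);go([572,-306.8,130],-65)"
```

```text
[541.4504   6.1684 208.295 ] 6.85
row [0.101, 0.1962, -0.7795, -0.0005, 0.3508, 0.001] jaw now -1.85 tilt 0.0032 -0.0002
```

>>> {"op": "apply_moves", "data": {
  "series": [
    [0.1, 0.1, -0.78, 0, 0.35, 0],
    [0.1, 0.1, -0.78, 0, 0.35, 0],
    [0.1, 0.1, -0.78, 0, 0.35, 0],
    [0.1, 0.1, -0.78, 0, 0.35, 0],
    [0.1, 0.1, -0.78, 0, 0.35, 0],
    [0.1, 0.1, -0.78, 0, 0.35, 0],
    [0.1, 0.15, -0.78, 0, 0.35, 0],
    [0.1, 0.19, -0.78, 0, 0.35, 0],
    [0.1, 0.19, -0.78, 0, 0.35, 0],
    [0.1, 0.19, -0.78, 0, 0.35, 0],
    [0.1, 0.19, -0.78, 0, 0.35, 0]
  ],
  "gripper": 0.45
}}

```text
clock: 7.95
position: [573.5, -301.6, 131.4]
eef_rot: [-0.599, 0.376, -0.376, 0.599]
contact_force: [0.7, -0.5, 0.3]
gripper_width: 0.722
```

Run:
```python
from h import *
print(state()['position'],state()['gripper_width']);go([572,-306.8,31],-65)
b,_=get_image("scene"); save("pre.png",b[160:300,330:470],4)
```

```text
[ 573.4707 -301.5608  131.4465] 0.7221494486141706
row [0.0101, 0.2511, -0.0091, -0.0002, 0.0039, 0.0001] jaw now -64.3 tilt 0.0003 0.0006
```

View pics/pre.png

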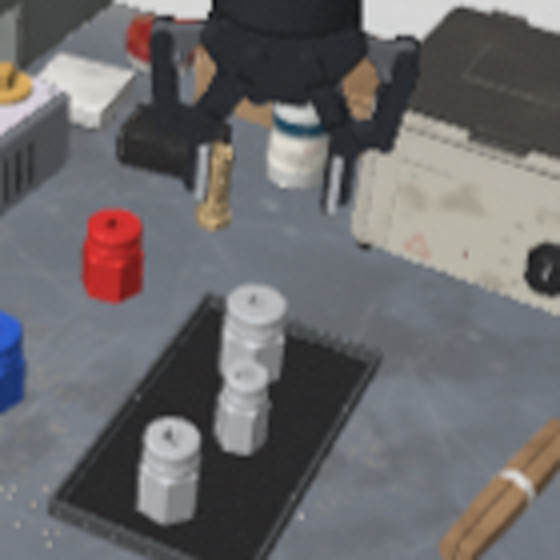

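>>> {"op": "apply_moves", "data": {
  "series": [
    [0.005, 0.05, -0.005, 0, 0.002, 0],
    [0.005, 0.08, -0.005, 0, 0.002, 0],
    [0.005, 0.08, -0.005, 0, 0.002, 0]
  ]
}}

```text
clock: 8.3
position: [571.5, -303.5, 97.4]
eef_rot: [-0.597, 0.379, -0.378, 0.597]
contact_force: [-1.3, 1.1, -0.3]
gripper_width: 0.724
```

Run:
```python
from h import *
print(state()['position'],state()['gripper_width']);go([572,-306.8,31],-65)
```

```text
[ 571.5242 -303.4776   97.4188] 0.7242229734392058
row [0.0084, 0.166, -0.0023, 0.0004, 0.0015, -0.0008] jaw now -64.73 tilt -0.0024 -0.0013
```

>>> {"op": "apply_moves", "data": {
  "series": [
    [0.007, 0.06, -0.002, 0, 0.001, 0],
    [0.007, 0.11, -0.002, 0, 0.001, 0],
    [0.007, 0.15, -0.002, 0, 0.001, 0],
    [0.007, 0.166, -0.002, 0, 0.001, 0],
    [0.007, 0.166, -0.002, 0, 0.001, 0]
  ]
}}

```text
clock: 8.8
position: [572.4, -307.2, 32.0]
eef_rot: [0.597, -0.38, 0.379, -0.596]
contact_force: [0.1, 0.6, 0.6]
gripper_width: 0.723
```

Run:
```python
from h import *
print(state()['position'],state()['contact_force']);go([572,-306.8,31],-65)
```

```text
[ 572.3973 -307.1695   31.9928] [0.067  0.6074 0.5962]
row [-0.0013, 0.0025, -0.0005, 0.0003, 0.0003, -0.0003] jaw now -64.95 tilt -0.0009 -0.0008
```

Close on it, then a small test lift.

>>> {"op": "apply_moves", "data": {
  "series": [
    [0, 0, 0, 0, 0, 0],
    [0, 0, 0, 0, 0, 0],
    [0, 0, 0, 0, 0, 0],
    [0, 0, 0, 0, 0, 0],
    [0, 0, 0, 0, 0, 0],
    [0, 0, 0, 0, 0, 0],
    [0, 0, 0, 0, 0, 0],
    [0, -0.05, 0, 0, 0, 0],
    [0, -0.15, 0, 0, 0, 0],
    [0, -0.25, 0, 0, 0, 0],
    [0, -0.33, 0, 0, 0, 0],
    [0, -0.33, 0, 0, 0, 0]
  ],
  "gripper": -1,
  "newtons": 80
}}

```text
clock: 10.0
position: [574.4, -309.5, 170.3]
eef_rot: [-0.596, 0.377, -0.383, 0.597]
contact_force: [1.6, 0.2, -1.6]
gripper_width: 0.391
```

Run:
```python
from h import *
s=state(); print(s['position'],s['contact_force'],s['gripper_width']*85);go([599.5,-12,165],-65)
b,_=get_image("scene"); save("held.png",b[130:290,330:490],3.5)
```

```text
[ 574.3595 -309.5295  170.3239] [ 1.5905  0.2228 -1.5614] 33.234116041677964
row [-0.6476, 0.0108, 0.3714, -0.0017, 0.0001, 0.0022] jaw now -64.99 tilt 0.0068 0.0052
```

View pics/held.png

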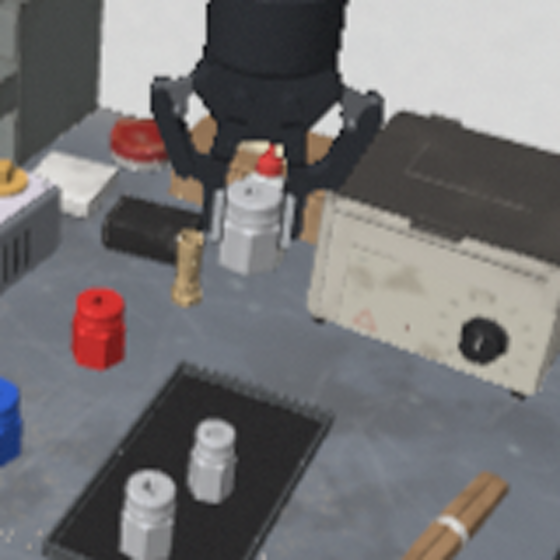

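```bash
cat > s2.py <<'E'
from fit import *
for cam,x0 in [("top",(600.7,-9.6)),("scene",(597.6,-14.8))]:
    z=np.load(cam+"0.npz"); im,d=z["im"],z["d"]
    c=proj(cam,[*x0,80]); win=(int(c[0])-15,int(c[1])-15,30,30); u,v,w,h=win
    Pz=cloud(cam,d)[v:v+h,u:u+w]; Z=Pz[...,2]-np.median(Pz[...,2][np.hypot(Pz[...,0]-x0[0],Pz[...,1]-x0[1])>22])+70
    Z=cv2.GaussianBlur(Z.astype(np.float32),(0,0),0.5)
    hue=cv2.cvtColor(im,cv2.COLOR_RGB2HSV)[v:v+h,u:u+w].astype(int); brass=np.clip((hue[...,1]-30)/60,0,1)*1.
    res=[]
    for yaw in range(-30,30,5):
        def f(q):
            hx=mask(cam,[np.r_[hexa(q[0],q[1],75,27,yaw),hexa(q[0],q[1],86,27,yaw),hexa(q[0],q[1],89,24,yaw)]],win)
            fl=mask(cam,[np.r_[circ(q[0],q[1],70,20.5),circ(q[0],q[1],75,20.5)]],win)
            dep=np.clip((Z-75)/10,0,1); return ((hx-dep)**2).sum()+((np.maximum(hx,fl)-brass)**2).sum()
        r=minimize(f,x0,method="Nelder-Mead",options=dict(xatol=.1,fatol=.005,initial_simplex=[x0,np.add(x0,[3,0]),np.add(x0,[0,3])]))
        res.append((r.fun,yaw,*r.x))
    print(cam); [print(np.round(b,2)) for b in sorted(res)]
    P=im[v:v+h,u:u+w]; save(f"nut_{cam}.png",P,12)
a,b=[cv2.imread(f"pics/nut_{c}.png") for c in("top","scene")]; cv2.imwrite("pics/nut.png",np.hstack([a,b]))
E
timeout 400 python3 s2.py
```

```text
top
[ 54.77 -20.   601.42  -9.13]
[ 55.05 -25.   601.49  -9.16]
[ 55.71 -15.   601.62  -9.18]
[ 55.81 -30.   601.61  -9.36]
[ 56.62 -10.   601.5   -9.45]
[ 57.03  25.   601.4   -9.45]
[ 57.44  -5.   601.44  -9.4 ]
[ 57.8   20.   601.32  -9.51]
[ 57.96   0.   601.42  -9.38]
[ 58.36  15.   601.42  -9.42]
[ 58.66   5.   601.36  -9.13]
[ 58.87  10.   601.37  -9.44]
scene
[150.55  -5.   599.62 -12.31]
[150.65  20.   599.78 -12.54]
[150.68 -10.   599.9  -12.24]
[150.85  25.   600.07 -12.2 ]
[150.86 -15.   599.74 -12.26]
[150.87 -25.   600.29 -11.69]
[150.89   0.   599.55 -12.55]
[151.11 -30.   599.49 -12.76]
[151.27 -20.   599.35 -12.68]
[151.43  15.   599.66 -12.44]
[151.63   5.   599.38 -12.55]
[152.01  10.   599.57 -12.68]
```

View pics/nut.png

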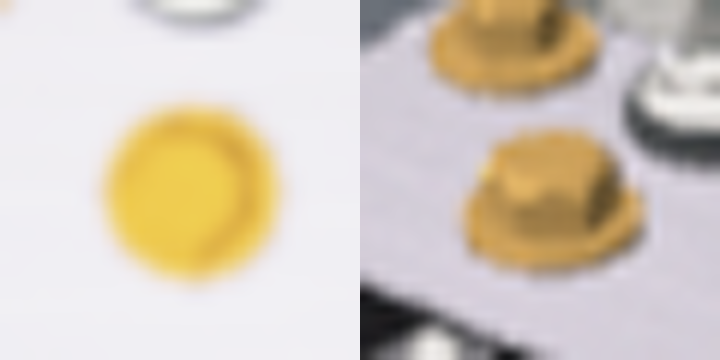

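The front facet in the scene view squarely faces the camera. That gives a nut yaw of about -21°, which agrees with the top fit of -20°. I carry the socket above the nut with jaws at -81°.

>>> {"op": "apply_moves", "data": {
  "series": [
    [-0.648, 0, 0.371, 0, 0.089, 0],
    [-0.648, 0, 0.371, 0, 0.089, 0],
    [-0.648, 0, 0.371, 0, 0.089, 0],
    [-0.648, 0, 0.371, 0, 0.089, 0],
    [-0.648, 0, 0.371, 0, 0.089, 0],
    [-0.648, 0, 0.371, 0, 0.089, 0],
    [-0.648, 0.04, 0.371, 0, 0.089, 0],
    [-0.648, 0.04, 0.371, 0, 0.089, 0],
    [-0.648, 0.04, 0.371, 0, 0.089, 0],
    [-0.648, 0.04, 0.371, 0, 0.089, 0],
    [-0.648, 0.04, 0.371, 0, 0.089, 0]
  ]
}}

```text
clock: 11.15
position: [597.4, -11.7, 149.0]
eef_rot: [-0.537, 0.46, -0.46, 0.537]
contact_force: [-0.4, 0.3, -1.0]
gripper_width: 0.389
```

Run:
```python
from h import *
s=state(); print(s['position'],s['contact_force'],s['gripper_width']*85,s['joint_pos']);go([600.2,-11,135],-81)
```

```text
[597.4402 -11.7151 149.0361] [-0.4098  0.3324 -1.0036] 33.06389545340317 [-0.7381  0.557   0.9889  1.62   -0.4872  1.2316 -1.0689]
row [-0.0007, 0.0351, 0.0071, -0.0002, -0.0008, 0.0001] jaw now -81.15 tilt 0.0004 0.0007
```

>>> {"op": "apply_moves", "data": {
  "series": [
    [0, 0.03, 0.007, 0, 0, 0],
    [0, 0.05, 0.007, 0, 0, 0],
    [0, 0.05, 0.007, 0, 0, 0],
    [0, 0.05, 0.007, 0, 0, 0]
  ]
}}

```text
clock: 11.55
position: [599.8, -9.5, 128.0]
eef_rot: [0.538, -0.459, 0.459, -0.537]
contact_force: [0.7, 0.7, -1.7]
gripper_width: 0.386
```

Run:
```python
from fit import *
s=state(); p=s['position']; print(p,s['contact_force'],s['gripper_width']*85);go([600.2,-11,110],-81)
b,_=get_image("scene"); k=8; u0,v0=260,135
c=cv2.resize(b[v0:v0+70,u0:u0+80],None,fx=k,fy=k,interpolation=cv2.INTER_CUBIC)
def draw(P,col):
    q=np.array([(proj("scene",x)-[u0,v0]+.5)*k for x in P]); cv2.polylines(c,[np.round(q).astype(np.int32)],True,col,1)
off=np.array([-0.6,-1.4,0]) # scene-camera bias guess
draw(hexa(p[0],p[1],p[2]-29,34.8,-81)+off,(255,0,0)); draw(hexa(p[0],p[1],p[2]+1,34.8,-81)+off,(255,0,0))
draw(circ(599.7,-12.4,75,20.5),(0,255,0)); draw(hexa(599.7,-12.4,86,27,-21),(0,0,255))
save("over.png",c);
```

```text
[599.8423  -9.5374 127.97  ] [ 0.6634  0.6918 -1.6519] 32.802042182891306
row [0.0037, 0.0449, 0.0004, 0.0004, 0.0, 0.0] jaw now -81.0 tilt 0.0001 -0.0011
```

View pics/over.png

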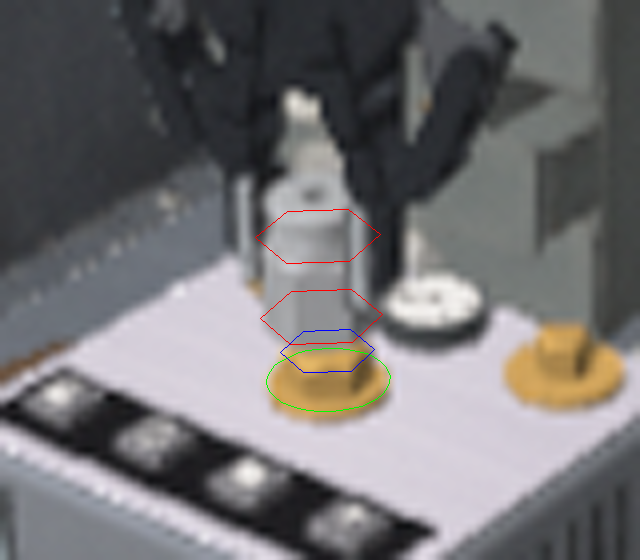

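>>> {"op": "apply_moves", "data": {
  "series": [
    [0.0048, 0.01, 0.0013, 0, 0, 0],
    [0.0048, 0.02, 0.0013, 0, 0, 0],
    [0.0048, 0.025, 0.0013, 0, 0, 0],
    [0.0048, 0.03, 0.0013, 0, 0, 0],
    [0.0048, 0.033, 0.0013, 0, 0, 0],
    [0.0048, 0.035, 0.0013, 0, 0, 0]
  ]
}}

```text
clock: 12.2
position: [601.0, -11.0, 114.4]
eef_rot: [-0.538, 0.459, -0.459, 0.538]
contact_force: [0.2, 0.7, -0.5]
gripper_width: 0.389
```

Run:
```python
from h import *
s=state(); print(s['position'],s['contact_force'],s['ft_torque'],s['gripper_width']*85);go([600.6,-11.3,110],-81)
```

```text
[600.9524 -10.958  114.3917] [ 0.2326  0.6985 -0.478 ] [0.3278 0.0137 0.0636] 33.0948246873529
row [0.0007, 0.011, -0.001, 0.0, 0.0002, -0.0001] jaw now -80.97 tilt -0.0003 -0.0001
```

>>> {"op": "apply_moves", "data": {
  "series": [
    [0, 0.005, 0, 0, 0, 0],
    [0, 0.01, 0, 0, 0, 0],
    [0, 0.013, 0, 0, 0, 0],
    [0, 0.013, 0, 0, 0, 0]
  ]
}}

```text
clock: 12.6
position: [600.9, -10.9, 109.0]
eef_rot: [-0.538, 0.459, -0.459, 0.538]
contact_force: [0.2, 2.0, -2.8]
gripper_width: 0.382
```

Run:
```python
from h import *
s=state(); print(s['position'],s['contact_force'],s['ft_torque'],s['gripper_width']*85);go([600.6,-11.3,104],-81)
```

```text
[600.9135 -10.9078 109.0204] [ 0.2387  1.9988 -2.7766] [ 0.5709 -0.0944 -0.0241] 32.485888750525255
row [0.0008, 0.0126, -0.0009, 0.0001, 0.0002, -0.0001] jaw now -80.97 tilt -0.0003 -0.0002
```

>>> {"op": "apply_moves", "data": {
  "series": [
    [0, 0.006, 0, 0, 0, 0],
    [0, 0.011, 0, 0, 0, 0],
    [0, 0.0145, 0, 0, 0, 0],
    [0, 0.0155, 0, 0, 0, 0],
    [0, 0.0155, 0, 0, 0, 0]
  ]
}}

```text
clock: 13.1
position: [601.1, -11.0, 105.9]
eef_rot: [-0.537, 0.459, -0.459, 0.539]
contact_force: [-13.1, 5.8, 27.1]
gripper_width: 0.387
```

Run:
```python
from h import *
s=state(); print(s['position'],s['contact_force'],s['ft_torque'],s['gripper_width']*85,s['clock'])
```

```text
[601.1081 -10.9819 105.8943] [-13.062    5.8032  27.0573] [1.2164 2.8373 0.0474] 32.88173472872606 13.1
```

Run:
```python
from fit import *
s=state(); p=s['position']; M=R.from_quat(s['eef_rot']).as_matrix(); print(M)
b,d=get_image("scene"); save("seat.png",b[145:200,270:340],8)
P=cloud("scene",d)
for v in range(160,192,2): print(v,P[v,296:308:3,2].round(1),P[v,300,:2].round(0))
```

```text
[[ 0.1569  0.0008  0.9876]
 [-0.9876  0.0023  0.1569]
 [-0.0022 -1.      0.0011]]
160 [129.7  17.4 152.7 156.6] [778. 135.]
162 [  6.6  11.8  18.2 144.7] [778. 135.]
164 [121.6 121.2 121.1 138.9] [612.  -3.]
166 [121.  120.4 616.5 134.6] [605.  -9.]
168 [121.6 120.  121.6 128.5] [595. -17.]
170 [118.5 120.2 119.9 122.8] [587. -23.]
172 [111.6 115.  114.5 116.3] [588. -22.]
174 [106.5 108.3 107.2 109.1] [587. -22.]
176 [100.7 102.7 101.5 105.1] [586. -23.]
178 [93.2 97.1 95.6 97.8] [588. -21.]
180 [87.  90.  91.5 92.5] [584. -24.]
182 [83.8 85.8 85.9 82.4] [589. -20.]
184 [75.8 78.1 78.8 79.4] [585. -22.]
186 [71.5 71.6 73.1 71.2] [586. -22.]
188 [67.2 67.5 66.  67.8] [585. -22.]
190 [66.9 68.  67.8 66.7] [576. -30.]
```

View pics/seat.png

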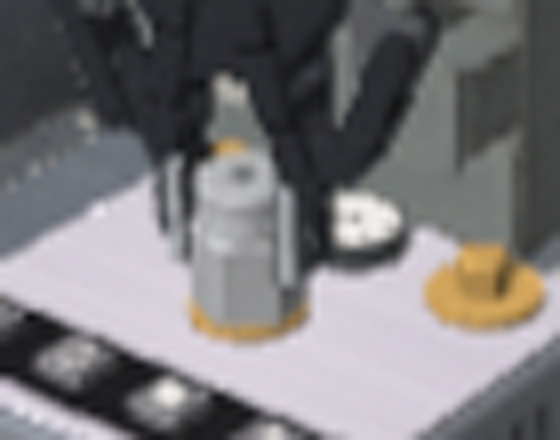

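Calibrating against the deck reading (67.5 in this view against 70 true), the socket's top is at about 123 mm. So the rim is at about 75 mm, on the flange, with no visible gap at the flange (crop px 247,325). I ease the side load a little and recheck.

>>> {"op": "apply_moves", "data": {
  "series": [
    [0, -0.001, -0.002, 0, 0, 0],
    [0, -0.001, -0.002, 0, 0, 0],
    [0, -0.001, -0.002, 0, 0, 0],
    [0, -0.001, -0.002, 0, 0, 0]
  ]
}}

```text
clock: 13.55
position: [601.0, -11.0, 105.9]
eef_rot: [-0.537, 0.459, -0.459, 0.539]
contact_force: [-7.3, 6.2, 19.9]
gripper_width: 0.389
```

Run:
```python
from h import *
s=state(); print(s['position'],s['contact_force'],s['ft_torque'],s['gripper_width']*85,s['clock'])
for cam in("scene","top"):
    b,d=get_image(cam); P=cloud(cam,d)
    gt=(abs(P[...,0]-600)<75)&(abs(P[...,1]+45)<18)&(d>0); z=P[...,2][gt&(P[...,2]<75)&(P[...,2]>60)]
    print(cam,"deck",np.median(z), len(z))
    if cam=="scene": q=P[164:170,297:301,2]; print("socket top",np.median(q[(q>110)&(q<130)]))
    for l in("socket_s","socket_m"): print([(np.round(r["at"]).tolist(),round(r["confidence"],2)) for r in landmark_of(cam,l)][:5])
```

```text
[601.0467 -10.952  105.9343] [-7.2868  6.1754 19.9178] [1.0911 1.6385 0.0157] 33.04528768627535 13.55
scene deck 68.27240379599232 388
socket top 120.63487705602358
[([371.0, 284.0], 0.91), ([328.0, 254.0], 0.91), ([391.0, 269.0], 0.73), ([358.0, 233.0], 0.68), ([301.0, 184.0], 0.5)]
[([371.0, 284.0], 0.91), ([328.0, 254.0], 0.91), ([391.0, 269.0], 0.73), ([358.0, 233.0], 0.68), ([301.0, 184.0], 0.5)]
top deck 70.71397548637015 373
[([338.0, 248.0], 0.69), ([388.0, 251.0], 0.63), ([340.0, 198.0], 0.6), ([388.0, 228.0], 0.52), ([278.0, 217.0], 0.37)]
[([338.0, 248.0], 0.69), ([388.0, 251.0], 0.63), ([340.0, 198.0], 0.6), ([388.0, 228.0], 0.52), ([278.0, 217.0], 0.37)]
```

```bash
python3 -c "
from plant import *
print(job_done())"
```

```text
the job is handed in; nothing more can be done
None
```

I pressed stop, then vent, then lock one at a time and never touched start. The largest tray socket (socket_l) is now home on the filler-port nut and still held in the gripper. The job was handed in at about 14 s of the 72 s allowed.

- **Keys:** Each key bottomed with a clear force rise: stop at 12 N, vent at 21 N and lock at 27 N.
- **Choice of socket:** In the top camera's depth picture the middle nut's hexagon covers about 590 mm², which matches 27 mm across flats. The other two nuts match 22 and 17 mm. So I tried only socket_l, and it slid on the first time with no resistance until the stop.
- **Last checks:**
  - The socket's top measured about 52.4 mm above the deck, against 53 mm expected when fully home.
  - There was no visible gap at the flange, about 20 N of downward push and a firm grip at about 33 mm.
  - The other two sockets were not touched and still show in the tray.
- **Disagreements:**
  - The gripper stopped about 2 mm higher than I expected from the grasp height. The camera shows the socket seated, so I put this down to how it sits in the grip.
  - A side load of about 7 N remained.
  - The two cameras differed by 2 to 3 mm.
- **Not tested:** I did not do a turning test for slack.

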